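# Put the small pot away and shut the store's sliding hatch

### The job

Take the smallest of the three screw-top pots, set it down upright on the floor of the sample store's open compartment, then slide the store's hatch shut along its track: push past the catch until the hatch has snapped in and rests tight against the rubber buffer, without slamming it or bearing hard on the buffer (stay well under 20 N). Leave the two larger pots and the roll of tape where they are.

Things in the scene. Friction and masses are not known exactly. Their poses are not given: they have to be found in the camera images.
- store: White bench-top box, 136 mm (x) by 352 mm (y), 76 mm high, fixed, yaw -0.08 to 0.12. Origin: on the bench under the centre of its open-topped compartment; it runs from y = -224 to +128 mm. The compartment is 120 mm (x) by 126 mm (y) inside, walls to z = 60 mm, floor at 18 mm; the aluminium track beside it leaves 116 mm (x) free, to z = 76 mm. The hatch closes along +y of this frame
- compartment (a point): centre of the compartment's floor, on its upper face (18 mm above the bench), axes as the store
- strike_near (a point): a point of the store, axes as the store, 69 mm along y from its origin, 65 mm up: the nearest place for the face of the 96 mm wide rubber buffer. The grey strike that carries it is adjustable, clamped 0 to 18 mm farther along +y: where is not measured. Its 36 mm wide nose (top z = 89 mm) overhangs 23 mm in front of the buffer face and holds a sprung roller above the hatch
- hatch (a joint): travel (m) of the aluminium hatch (122 mm by 150 mm along the track, 8 mm thick, top z = 69 mm), larger = more open, 0.158 at most; starts above 0.145, clear of the compartment. Shut it reads -0.003 to 0.019, by where the strike is clamped. Its leading edge is at y = 87 mm minus this in the store's frame. Friction 1 N, drag 40 N per m/s
- hatch_edge (a point): middle of the hatch's leading edge. From 12 mm before the buffer a hump on the hatch rides under the roller: pushing over it takes 6 to 12 N, to its crest 5 mm before the buffer; beyond, the roller draws the hatch on and holds it; short of it the hatch is not held. The buffer gives 1 mm per 6 N, 7 mm at most. Push slower than 20 mm/s here and stop at about 15 N; 25 N on the buffer is too much
- hatch_handle (a point): top centre of the hatch's black handle, an upright ridge 60 mm across the track (x), 14 mm along it (y), standing 30 mm above the hatch from z = 69 mm to z = 99 mm; 75 mm behind the hatch's leading edge. Push its -y face or pinch it across its 14 mm
- small_pot: the smallest screw-top pot: 39 mm diameter, 38 mm high, 40 g, stands upright; origin: centre of its underside, z up. Grasp across the lid (top 10 mm) or body
- middle_pot: a larger screw-top pot, 53 mm diameter, 50 mm high; stays where it is. Origin: centre of its underside
- large_pot: the largest screw-top pot, 61 mm diameter, 59 mm high; stays where it is. Origin: centre of its underside
- tape: roll of label tape lying flat, 58 mm by 66 mm, 19 mm high; stays where it is. Origin: its underside

How it is judged:
On the way, in this order (a step that is already met when the one before it is completed fails the run):
1. the small pot stands upright and released on the compartment's floor while the hatch is still open (z of small_pot in the frame of compartment below 0.004 m and horizontal distance between small_pot and compartment below 0.055 m and angle between small_pot's own z axis and vertical below 0.1 rad and contact force between the fingers and small_pot below 0.1 N and value of joint hatch above 0.12 m), for 0.2 s.
2. the hatch has snapped past the catch and bears on the rubber buffer (contact force between hatch and buffer_c0 above 1.5 N and value of joint hatch below 0.02 m), for 0.2 s.
At the end, for the whole second after the job is handed in: The hatch is past its catch, at rest and held by the catch against the rubber buffer (the buffer feels more than 1.5 N with the robot away), and the smallest pot stands upright (within 0.1 rad) and still on the floor of the closed compartment (all of step 2 and velocity of joint hatch between -0.005 and 0.005 m/s and z of small_pot in the frame of compartment below 0.004 m and horizontal distance between small_pot and compartment below 0.055 m and angle between small_pot's own z axis and vertical below 0.1 rad and linear speed of small_pot below 0.02 m/s); the robot touches nothing.
It fails at once if the hatch presses or slams on the rubber buffer with more than 25 N (contact force between hatch and buffer_c0 above 25 N).
It fails at once if the small pot is dropped (height (world z) of small_pot above 0.03 m and contact force between anything else and small_pot below 0.01 N).
It fails at once if a bystander (middle pot, large pot or tape) is moved by more than 15 mm (distance of any of middle_pot, large_pot, tape from where it was at the start of the episode above 0.015 m).
It also fails if it takes over 64 s, if anything falls off the work surface, if the arm or the gripper's body presses on something with over 40 N, if the wrist force passes 120 N, or if a joint passes its speed limit or range.

### The arm

A 6-joint arm with a two-finger parallel gripper is mounted at the origin on a cart in front of the work surface, level with it; the furniture and walls round the work are solid. World frame = base frame: x ahead of the robot, y to its left, z up, the work surface at z = 0. Lengths are in m, angles in rad, forces in N, time in s.
With the tool pointing down it reaches from about 0.25 to 0.8 m from the base axis. Payload 3.9 kg.
Tool frame: the origin (TCP) lies on the mounting face of the last link; the fingertips stand 173 mm ahead of it and the grasp point (between the pads) lies 155 mm ahead of it (pinch_z is the distance from the TCP to the grasp point, in m); z points along the fingers, y is the line along which they close (so a half turn about z gives the same grasp; the last joint's range is limited). The gripper opens to 85 mm and grips with 20 to 120 N. Pads are 22 mm wide; open, the fingers measure 114 mm over their backs; the gripper's body (76 mm by 85 mm) begins 54 mm behind the grasp point. The pads swing forward as they close: fully open they stand 13 mm farther back than shut.
Start: joints at [-1.187, 0.26, -0.138, 1.173, 0, 1.571], TCP at [0.197, -0.487, 0.405] pointing down, gripper open.
Joint ranges: [-2.78, 2.78], [-0.83, 1.72], [-1.28, 1.37], [-1.9, 2.12], [-1.57, 1.48], [-3.14, 3.14]. Speed limits (rad/s): [2.57, 2.57, 3.14, 3.14, 3.14, 3.14].

### API

Orientations are given as a 3x3 rotation matrix whose columns are the frame's x, y, z axes.
In Python, from bench import read_state, read_camera, finish_job, pinch_z gives the robot as it stands. The module is installed in compiled form; this text tells all that it offers.
- The arm moves only by the tool play_rows, never from a script. Its argument "commands" is a list that holds one entry, the list of rows, each a list of 6 numbers: the shift along the tool's x, y, z in units of 50 mm (1.0 is 50 mm), then the turn, a rotation vector about the tool's x, y, z in units of 10 degrees (1.0 is 10 degrees). In form: [[[tx, ty, tz, rx, ry, rz], ...]]. A call has 1 to 12 rows; each row shifts and turns the commanded pose from where the row before left it, along the tool's axes as they then stand; what a row does not reach is not made up. A row lasts 1/8 s, in which the tool goes at most 62.5 mm and 10.7 degrees, less where a joint would pass 70% of its speed; a pose out of reach is approached as far as the arm can. A call is refused whole if a number of a shift passes 1 or a number of a turn 1, either way. A call with a gripper value outside its range is refused whole. "jaw" is the finger opening in mm, from 0 to 85.4, set as the call begins (left out, the last holds). The fingers move at their own pace and stop on an object; "grip_force" is the grip in N (left out, the last holds). Time passes only in rows, so rows that do not move let the fingers close. It gives the time, the measured TCP pose, the force, the opening and the grip force at its end, in the units of the state.
- read_state(): the state, without advancing time (a new reading comes with each control period).
- read_camera(name): name is "side" or "top" or "wrist"; returns a dict with "img" (480x640x3 uint8, red, green, blue), "z_map" (480x640 float32, m along the optical axis (not along the pixel's ray), 0 where there is no reading), "fx", "fy", "cx", "cy" (pixels), "k1" (the pictures are not rectified: a ray, as slopes to the right and down, at radius r is drawn at 1 + k1 r^2 times it, then the intrinsics apply), "world_from_camera" (4x4, takes a point from camera to world coordinates); the wrist camera has in their place "T_tool_cam" (4x4, takes a point from camera to tool coordinates, whose origin is the TCP and whose axes are the flange's). Camera axes: x right, y down, z forward; pixel columns grow to the right and rows downward; lengths in m; the calibration is good to about 2 mm. A picture is of the moment at which its call begins: read the wrist's pose just before it.
- finish_job(): hands the job in; it is judged then, once.
The state is a dict: "t": time; "joint_pos": joint angles; "qd": joint speeds; "effort": joint torques, N m; "tool_pos": TCP position; "ee_rot": TCP orientation; "contact_force": force on the tool from outside, world axes, zero at the start; "torque": the same for the moment, N m; "gripper_width": opening from 0.0 (shut) to 1.0 (fully open); "gripper_force": force on a finger pad.
Only numpy, scipy, OpenCV 4.12 (cv2) and the standard library are available. Lean on these libraries where they do the work, as an engineer would, in place of code of your own. Each camera call takes 0.05 s, during which the arm holds its last target. There are 200 camera calls.

## Working session

There is one attempt and no reset: what is moved stays moved. The work goes in short steps, Python scripts to look and compute and a tool call to move; the robot and the scene stay as the last step left them, time stands still between calls to the robot, and variables do not carry over. Pictures are saved under pics/ and viewed, at most 10 in all, crops included, and the job is handed in when it is done.

Besides the shell and the picture viewer there is one more tool, called after "Call:" by a JSON object that holds its "name" and its "arguments". play_rows: Moves the arm, as the interface text tells. Its arguments: {"type":"object","properties":{"commands":{"type":"array","items":{"type":"array","items":{"type":"array","items":{"type":"number"}}}},"jaw":{"type":"number"},"grip_force":{"type":"number"}},"required":["commands"]}

```bash
mkdir -p pics; cat > h.py <<'E'
import numpy as np,cv2
from bench import *
def save(n,o):
    s=read_state();c=read_camera(n);cv2.imwrite(f'pics/{o}.png',c['img'][:,:,::-1])
    if n=='wrist':
        T=np.eye(4);T[:3,:3]=s['ee_rot'];T[:3,3]=s['tool_pos'];c['world_from_camera']=T@c['T_tool_cam']
    np.savez(f'pics/{o}.npz',**c);return c
def ray(c,u,v):
    x=(np.asarray(u,float)-c['cx'])/c['fx'];y=(np.asarray(v,float)-c['cy'])/c['fy'];k=float(c['k1'])
    a,b=x,y
    for _ in range(20):
        f=1+k*(a*a+b*b);a,b=x/f,y/f
    return np.stack([a,b,np.ones_like(a)],-1)
def plane(c,u,v,z):
    T=np.array(c['world_from_camera']);d=ray(c,u,v)@T[:3,:3].T;o=T[:3,3]
    return o+d*((z-o[2])/d[...,2])[...,None]
def cloud(c):
    T=np.array(c['world_from_camera']);v,u=np.mgrid[:480,:640];z=np.array(c['z_map'])
    return (ray(c,u,v)*z[...,None])@T[:3,:3].T+T[:3,3]
E
python3 - <<'E'
from h import *
print(read_state(),pinch_z if not callable(pinch_z) else pinch_z())
a=save('top','top0');b=save('side','side0')
for c in(a,b):print(c['fx'],c['k1'],np.round(c['world_from_camera'],3))
E
```

```text
{'t': 0.0, 'joint_pos': array([-1.18699196e+00,  2.60692772e-01, -1.39396012e-01,  1.17269490e+00,
        3.04783214e-05,  1.57080818e+00]), 'qd': array([ 0.00046795, -0.00067398,  0.00043029,  0.00152562, -0.00083075,
        0.00021442]), 'effort': array([-1.69353767e-03, -4.05681002e+01,  2.53921115e+01,  1.87242741e-02,
       -1.86172547e-04,  9.38983675e-06]), 'tool_pos': array([ 0.19646058, -0.48648042,  0.40384978]), 'ee_rot': array([[ 9.27251263e-01,  3.74439024e-01, -7.15905655e-04],
       [ 3.74439708e-01, -9.27249410e-01,  1.85418118e-03],
       [ 3.04546977e-05, -1.98735535e-03, -9.99998025e-01]]), 'contact_force': array([ 0.21241626,  0.57356273, -0.21364371]), 'torque': array([0.01718008, 0.00124441, 0.0268739 ]), 'gripper_force': 0.0, 'gripper_width': 1.0029651688208443} 0.1547
441.04289329145416 -0.012345250030895788 [[-0.019 -0.999  0.05   0.451]
 [-1.     0.019  0.002  0.098]
 [-0.003 -0.05  -0.999  1.184]
 [ 0.     0.     0.     1.   ]]
518.0233319712628 -0.04133537605819163 [[-0.578 -0.68   0.451 -0.004]
 [-0.816  0.474 -0.331  0.473]
 [ 0.011 -0.559 -0.829  1.046]
 [ 0.     0.     0.     1.   ]]
```

View pics/top0.png

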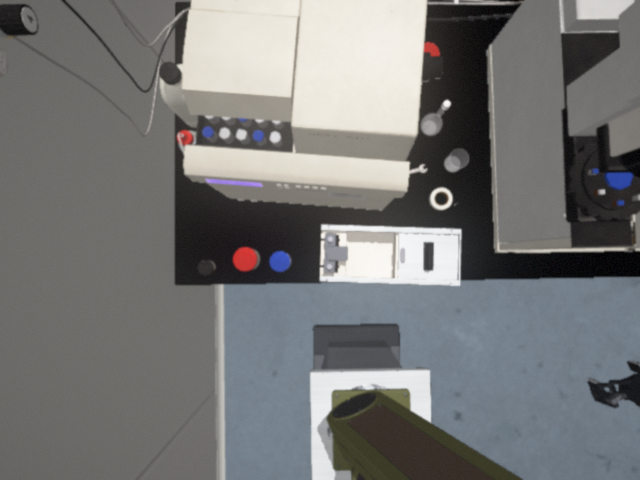

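View pics/side0.png

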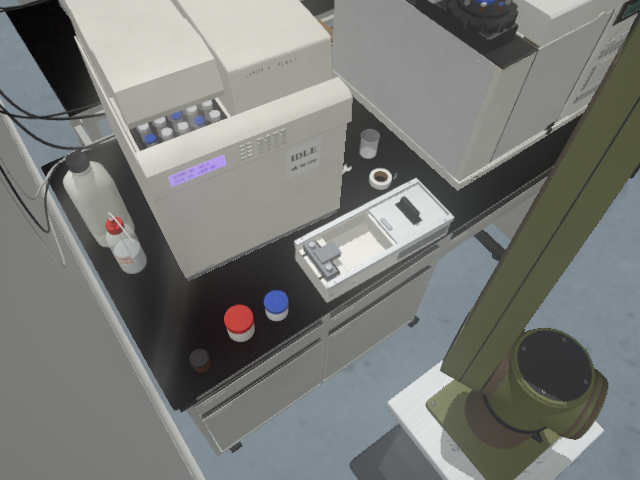

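The top view shows the black-lidded pot at (206,267), red at (246,259) and blue at (280,261). The store spans (320–461, 225–285), with its strike at (335,254) and its handle at (428,256). The side view agrees. The black-lidded pot looks like the smallest, so next I measure it.

```bash
python3 - <<'E'
from h import *
a=np.load('pics/top0.npz');b=np.load('pics/side0.npz')
for n,c,(u0,v0,u1,v1) in(('top',a,(190,240,300,282)),('side',b,(180,280,300,385))):
    P=cloud(c)[v0:v1,u0:u1];m=((P[...,2]>.015)&(P[...,2]<.09)).astype(np.uint8)
    k,l,st,ce=cv2.connectedComponentsWithStats(m)
    for i in range(1,k):
        if st[i,4]<60:continue
        Q=P[l==i];t=np.percentile(Q[:,2],90);Q=Q[Q[:,2]>t-.008]
        print(n,st[i],ce[i]+[u0,v0],'top z',t.round(3),'mid',((Q.min(0)+Q.max(0))/2).round(4),'mean',Q.mean(0).round(4),'size',np.ptp(Q,axis=0).round(3))
# store
P=cloud(a)[215:295,310:470];Z=P[...,2]
img=a['img'][215:295,310:470].astype(int)
blk=((img.sum(2)<150)&(Z>.085)&(Z<.115)).astype(np.uint8)
k,l,st,ce=cv2.connectedComponentsWithStats(blk)
for i in range(1,k):
    if st[i,4]>40:
        v,u=np.nonzero(l==i);q=plane(a,u+310,v+215,.099);r=cv2.minAreaRect(q[:,:2].astype(np.float32));print('handle',r,Z[l==i].mean())
m=((Z>.05)&(Z<.12));k,l,st,ce=cv2.connectedComponentsWithStats(m.astype(np.uint8));i=1+st[1:,4].argmax()
Q=P[l==i];print('store',cv2.minAreaRect(Q[:,:2].astype(np.float32)),Q[:,2].max())
m=(Z>.066)&(Z<.083);Q=P[m];print('rim',cv2.minAreaRect(Q[:,:2].astype(np.float32)))
E
python3 - <<'E'
import cv2
a=cv2.imread('pics/top0.png')[215:295,180:470];b=cv2.imread('pics/side0.png')[170:390,180:470]
a=cv2.resize(a,None,fx=2.7,fy=2.7,interpolation=2);b=cv2.resize(b,None,fx=1.7,fy=1.7)
a=cv2.copyMakeBorder(a,0,0,0,783-a.shape[1] if a.shape[1]<783 else 0,0);b=cv2.copyMakeBorder(b,0,0,0,a.shape[1]-b.shape[1],0)
cv2.imwrite('pics/crop0.png',cv2.vconcat([a,b]))
E
```

```text
top [ 43   8  26  24 488] [245.25409836 259.22540984] top z 0.062 mid [0.4515 0.3186 0.0598] mean [0.4521 0.3185 0.0593] size [0.059 0.06  0.011]
top [ 79  12  22  20 340] [279.47941176 261.43235294] top z 0.052 mid [0.4446 0.2315 0.0489] mean [0.4448 0.2309 0.0492] size [0.049 0.052 0.01 ]
top [  7  21  17  15 200] [204.96 267.65] top z 0.04 mid [0.4314 0.428  0.0375] mean [0.4321 0.4276 0.0371] size [0.037 0.039 0.011]
side [ 84  10  25  29 568] [275.92077465 303.84330986] top z 0.051 mid [0.442  0.2311 0.0491] mean [0.4417 0.2312 0.0487] size [0.054 0.053 0.012]
side [ 44  25  30  35 839] [238.90107271 321.7806913 ] top z 0.061 mid [0.4494 0.3186 0.0582] mean [0.449  0.3191 0.0587] size [0.061 0.06  0.01 ]
side [  9  69  21  22 343] [198.7755102  358.90087464] top z 0.04 mid [0.4312 0.4271 0.0375] mean [0.4304 0.4274 0.0374] size [0.039 0.038 0.011]
store ((0.45558294653892517, -0.05034260451793671), (0.35422590374946594, 0.14226417243480682), 87.07247924804688) 0.10575339150706586
rim ((0.45555874705314636, -0.05081593990325928), (0.3532779812812805, 0.14226417243480682), 87.07247924804688)
```

View pics/crop0.png

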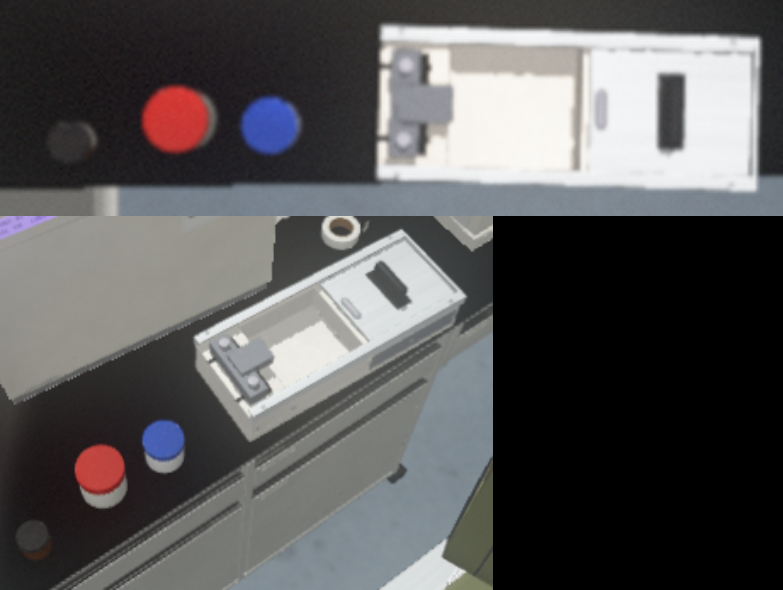

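The black-lidded pot is the smallest: 39 mm across, 38 mm high, at (0.431, 0.4275). The store's yaw is about -0.051 and its origin about (0.458, -0.003). I'll turn the tool so the fingers close along the store's x, then move over.

Call:
{"name": "play_rows", "arguments": {"commands": [[[0,0,0,0,0,-0.93],[0,0,0,0,0,-0.93],[0,0,0,0,0,-0.93],[0,0,0,0,0,-0.93],[0,0,0,0,0,-0.93],[0,0,0,0,0,-0.93],[0,0,0,0,0,-0.93],[0,0.9,0,0,0,0],[0,0.9,0,0,0,0],[0,0.9,0,0,0,0],[0,0.9,0,0,0,0],[0.5,0,0,0,0,0]]]}}

```text
t: 1.6
tool_pos: [0.3807, -0.4717, 0.4027]
ee_rot: [[0.049, 0.999, 0.0], [0.999, -0.049, 0.001], [0.001, 0.0, -1.0]]
contact_force: [-0.2, 0.3, -0.3]
gripper_width: 1.001
gripper_force: 0.0
```

Call:
{"name": "play_rows", "arguments": {"commands": [[[1,0,0,0,0,0],[1,0,0,0,0,0],[1,0,0,0,0,0],[1,0,0,0,0,0],[1,0,0,0,0,0],[1,0,0,0,0,0],[1,0,0,0,0,0],[0.5,0,0,0,0,0],[0,0,0,0,0,0],[0,0,0,0,0,0]]]}}

```text
t: 2.85
tool_pos: [0.3967, -0.0968, 0.4046]
ee_rot: [[0.051, 0.999, -0.0], [0.999, -0.051, -0.0], [-0.0, -0.0, -1.0]]
contact_force: [0.2, -0.4, 0.0]
gripper_width: 0.998
gripper_force: 0.0
```

```bash
python3 - <<'E'
from h import *
s=read_state();print(s['t'],s['tool_pos'],s['ee_rot'],s['joint_pos'])
c=save('wrist','w1');print(np.round(c['T_tool_cam'],3))
E
```

```text
2.85 [ 0.39667218 -0.0968326   0.40456788] [[ 5.08392238e-02  9.98706802e-01 -3.11919949e-04]
 [ 9.98706736e-01 -5.08393651e-02 -4.63332526e-04]
 [-4.78591157e-04 -2.87961088e-04 -9.99999844e-01]] [-2.39241114e-01  6.02623497e-02 -3.86064974e-01  1.12466225e+00
 -5.24050194e-04  1.38241649e+00]
[[ 0.    -0.949 -0.314  0.08 ]
 [ 1.     0.     0.    -0.   ]
 [-0.    -0.314  0.949  0.032]
 [ 0.     0.     0.     1.   ]]
```

View pics/w1.png

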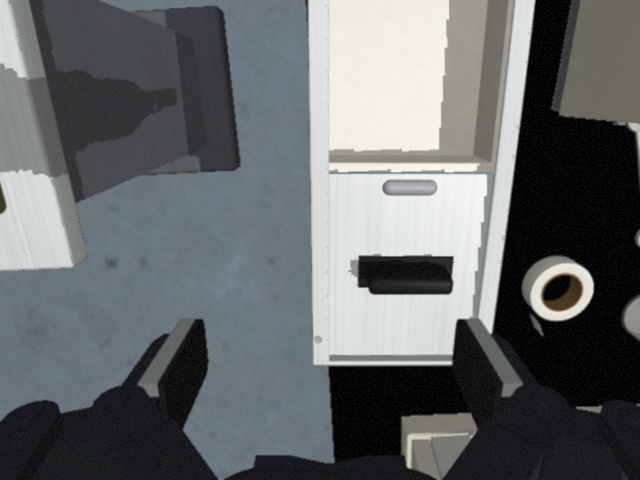

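The wrist view shows the hatch with its handle top near (406,272), its leading edge at v≈172, and outer rail edges at u≈312 (left) and ~520 (right). I'll fix the store's pose from these.

```bash
python3 - <<'E'
from h import *
c=np.load('pics/w1.npz');P=cloud(c);Z=P[...,2]
R=np.array([[.05084,.99871],[.99871,-.05084]]) # cols tool x(=store y), tool y(=store x)
xs=P[...,:2]@np.array([.99871,-.05084]);ys=P[...,:2]@np.array([.05084,.99871])
for v in (20,60,100,200,240,320):
    m=(Z[v]>.070)&(Z[v]<.082)&(np.arange(640)>280)&(np.arange(640)<560); q=xs[v][m];w=np.nonzero(m)[0]
    print(v,w.min(),w.max(),'rim x',q.min().round(4),q.max().round(4),'mid',((q.min()+q.max())/2).round(4),'y',ys[v][m].mean().round(3),'z',np.median(Z[v][m]).round(4))
m=(Z>.09)&(Z<.105)&(xs>.36)&(xs<.56)&(ys<-.05)
print('handle',xs[m].min(),xs[m].max(),ys[m].min(),ys[m].max(),Z[m].mean(),m.sum())
col=Z[:,400];print([(v,col[v].round(3),ys[v,400].round(4)) for v in list(range(148,180,3))+list(range(335,375,3))])
# store end (-y)
m=(Z>.05)&(Z<.082)&(xs>.39)&(xs<.55);print('end y',np.percentile(ys[m],[0,.2,1]))
# origin estimate from top: 
print(R.T@np.array([.458,-.0025]))
E
```

```text
20 308 531 rim x 0.3869 0.5274 mid 0.4572 y 0.049 z 0.0748
60 308 527 rim x 0.3866 0.5288 mid 0.4577 y 0.025 z 0.0751
100 309 521 rim x 0.3869 0.5277 mid 0.4573 y 0.0 z 0.0749
200 310 509 rim x 0.3866 0.5285 mid 0.4575 y -0.068 z 0.0747
240 311 503 rim x 0.3869 0.5276 mid 0.4573 y -0.098 z 0.0748
320 312 492 rim x 0.3868 0.5273 mid 0.4571 y -0.164 z 0.0747
handle 0.42760897068048276 0.487879089460527 -0.13135693760525272 -0.1170604531943981 0.09656010659976504 1703
[(148, np.float64(0.016), np.float64(-0.0382)), (151, np.float64(0.016), np.float64(-0.0407)), (154, np.float64(0.018), np.float64(-0.0429)), (157, np.float64(0.033), np.float64(-0.0433)), (160, np.float64(0.049), np.float64(-0.0433)), (163, np.float64(0.057), np.float64(-0.0443)), (166, np.float64(0.059), np.float64(-0.0462)), (169, np.float64(0.06), np.float64(-0.0482)), (172, np.float64(0.063), np.float64(-0.0498)), (175, np.float64(0.068), np.float64(-0.0511)), (178, np.float64(0.068), np.float64(-0.0533)), (335, np.float64(0.373), np.float64(0.0037)), (338, np.float64(0.068), np.float64(-0.184)), (341, np.float64(0.068), np.float64(-0.1868)), (344, np.float64(0.068), np.float64(-0.1896)), (347, np.float64(0.068), np.float64(-0.1921)), (350, np.float64(0.067), np.float64(-0.1956)), (353, np.float64(0.069), np.float64(-0.1972)), (356, np.float64(0.068), np.float64(-0.2006)), (359, np.float64(0.072), np.float64(-0.2007)), (362, np.float64(0.074), np.float64(-0.2023)), (365, np.float64(0.075), np.float64(-0.2045)), (368, np.float64(-0.001), np.float64(-0.2616)), (371, np.float64(-0.002), np.float64(-0.2656)), (374, np.float64(-0.002), np.float64(-0.2692))]
end y [-0.33534954 -0.31609287 -0.31382159]
[0.02078795 0.45753628]
```

Call:
{"name": "play_rows", "arguments": {"commands": [[[1,0,0,0,0,0],[1,0,0,0,0,0],[1,0,0,0,0,0],[1,0,0,0,0,0],[1,0,0,0,0,0],[1,0,0,0,0,0],[1,0,0,0,0,0],[1,0,0,0,0,0],[0.8,0,0.5,0,0,0],[0.2,0,0.5,0,0,0],[0,0,0,0,0,0],[0,0,0,0,0,0]]]}}

```text
t: 4.4
tool_pos: [0.4202, 0.3521, 0.3552]
ee_rot: [[0.052, 0.999, 0.0], [0.999, -0.052, -0.0], [-0.0, 0.0, -1.0]]
contact_force: [0.1, -1.0, 0.3]
gripper_width: 0.997
gripper_force: 0.0
```

```bash
python3 - <<'E'
from h import *
c=save('wrist','w2');s=read_state();p=s['tool_pos'];P=cloud(c);Z=P[...,2]
m=(Z>.028)&(Z<.05)&(P[...,0]>.38)&(P[...,0]<.48)&(P[...,1]>.38)&(P[...,1]<.475)
Q=P[m];x=(Q.min(0)+Q.max(0))/2;print(m.sum(),x,np.ptp(Q,axis=0),Q[:,2].max())
d=s['ee_rot'].T@(np.array([x[0],x[1],p[2]])-p);print(p,d/.05)
E
```

```text
2933 [0.431743   0.4260454  0.03648991] [0.03833554 0.03816111 0.00475867] 0.03886924027543304
[0.42025331 0.35213624 0.35574435] [1.48819604e+00 1.51993131e-01 1.15405498e-03]
```

Call:
{"name": "play_rows", "arguments": {"commands": [[[0.75,0.08,0,0,0,0],[0.74,0.07,0,0,0,0],[0,0,0.8,0,0,0],[0,0,0.8,0,0,0],[0,0,0.6,0,0,0],[0,0,0.5,0,0,0],[0,0,0.4,0,0,0],[0,0,0.37,0,0,0],[0,0,0,0,0,0]]], "jaw": 70}}

```text
t: 5.58
tool_pos: [0.4311, 0.426, 0.1812]
ee_rot: [[0.052, 0.999, -0.001], [0.999, -0.052, -0.001], [-0.001, -0.001, -1.0]]
contact_force: [-0.3, 1.1, -0.6]
gripper_width: 0.824
gripper_force: 0.0
```

Call:
{"name": "play_rows", "arguments": {"commands": [[[0,0,0,0,0,0],[0,0,0,0,0,0],[0,0,0,0,0,0],[0,0,0,0,0,0],[0,0,0,0,0,0],[0,0,0,0,0,0]]], "jaw": 30, "grip_force": 25}}

```text
t: 6.32
tool_pos: [0.4314, 0.4274, 0.1828]
ee_rot: [[0.051, 0.999, 0.002], [0.999, -0.051, 0.001], [0.002, 0.002, -1.0]]
contact_force: [-0.0, -1.5, 6.0]
gripper_width: 0.444
gripper_force: 24.8
```

Gripped at 38 mm (lid about 39 mm). Lift and carry.

Call:
{"name": "play_rows", "arguments": {"commands": [[[0,0,-0.3,0,0,0],[0,0,-0.7,0,0,0],[0,0,-1,0,0,0],[0,0,-0.9,0,0,0],[-0.4,0.1,-0.1,0,0,0],[-0.8,0.2,0,0,0,0],[-0.8,0.2,0,0,0,0],[-0.9,0.2,0,0,0,0],[-0.9,0.26,0,0,0,0],[-0.9,0,0,0,0,0],[-0.9,0,0,0,0,0],[-0.9,0,0,0,0,0]]]}}

```text
t: 7.82
tool_pos: [0.4611, 0.0979, 0.3306]
ee_rot: [[0.051, 0.999, -0.002], [0.999, -0.051, -0.001], [-0.001, -0.002, -1.0]]
contact_force: [-0.8, -0.1, -0.9]
gripper_width: 0.44
gripper_force: 25.2
```

Call:
{"name": "play_rows", "arguments": {"commands": [[[-0.9,0,0,0,0,0],[-0.74,0,0,0,0,0],[-0.4,0,0,0,0,0],[-0.2,0,0,0,0,0],[0,0,0,0,0,0],[0,0,0,0,0,0]]]}}

```text
t: 8.57
tool_pos: [0.4564, -0.0114, 0.3311]
ee_rot: [[0.05, 0.999, -0.0], [0.999, -0.05, 0.0], [0.0, -0.0, -1.0]]
contact_force: [-0.5, 0.3, -0.4]
gripper_width: 0.445
gripper_force: 25.2
```

```bash
python3 - <<'E'
from h import *
s=read_state();p=s['tool_pos'];print(s['t'],p,s['gripper_width'],s['gripper_force'],s['contact_force'])
c=save('wrist','w3')
x=np.array([.4573,.0117]);w=np.array([[.05084,.99871],[.99871,-.05084]])@x[::-1]
print(w,(s['ee_rot'].T@(np.array([*w,p[2]])-p))/.05)
P=cloud(c);Z=P[...,2];xs=P[...,:2]@np.array([.99871,-.05084]);ys=P[...,:2]@np.array([.05084,.99871])
m=(Z>.07)&(Z<.082)&(abs(xs-.4573)<.08)&(ys>-.05)&(ys<.06);print('rim',xs[m].min(),xs[m].max())
E
```

```text
8.575 [ 0.45641707 -0.01137675  0.3310825 ] 0.44521437238088757 25.209744572639465 [-0.50248643  0.31301    -0.44542888]
[ 0.45730491 -0.01156423] [-2.85570221e-03  1.79222733e-02 -7.40648980e-06]
rim 0.3865898782975102 0.5292805770187275
```

View pics/w3.png

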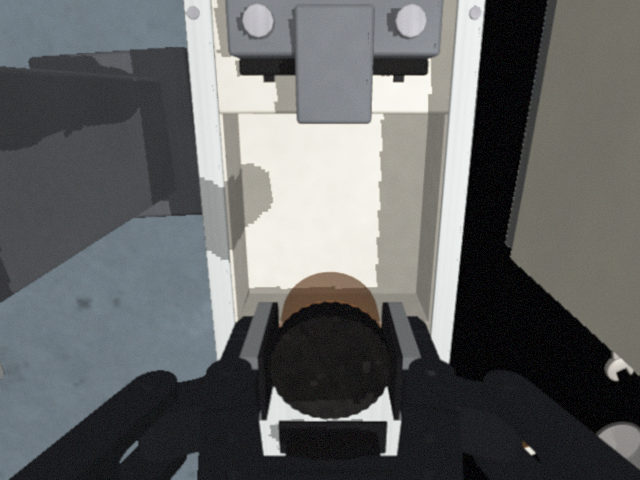

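The pot (330,360) hangs centred over the compartment, clear of the strike's nose at (335,120). Lower it.

Call:
{"name": "play_rows", "arguments": {"commands": [[[0,0,0.6,0,0,0],[0,0,0.7,0,0,0],[0,0,0.5,0,0,0],[0,0,0.4,0,0,0],[0,0,0.2,0,0,0],[0,0,0.1,0,0,0],[0,0,0.04,0,0,0],[0,0,0.03,0,0,0],[0,0,0,0,0,0],[0,0,0,0,0,0]]]}}

```text
t: 9.88
tool_pos: [0.4567, -0.0119, 0.203]
ee_rot: [[0.051, 0.999, 0.001], [0.999, -0.051, -0.0], [0.0, 0.001, -1.0]]
contact_force: [0.0, -0.1, -0.4]
gripper_width: 0.439
gripper_force: 25.2
```

Call:
{"name": "play_rows", "arguments": {"commands": [[[0,0,0.02,0,0,0],[0,0,0.02,0,0,0],[0,0,0,0,0,0]]]}}

```text
t: 10.25
tool_pos: [0.4566, -0.0119, 0.2009]
ee_rot: [[0.051, 0.999, 0.0], [0.999, -0.051, -0.0], [-0.0, 0.0, -1.0]]
contact_force: [-0.9, 0.3, 2.0]
gripper_width: 0.441
gripper_force: 25.4
```

Call:
{"name": "play_rows", "arguments": {"commands": [[[0,0,0,0,0,0],[0,0,0,0,0,0],[0,0,0,0,0,0],[0,0,0,0,0,0],[0,0,0,0,0,0]]], "jaw": 60}}

```text
t: 10.88
tool_pos: [0.4565, -0.0119, 0.2007]
ee_rot: [[0.051, 0.999, 0.0], [0.999, -0.051, 0.0], [0.0, 0.0, -1.0]]
contact_force: [-0.2, -0.6, -0.7]
gripper_width: 0.706
gripper_force: 0.0
```

Call:
{"name": "play_rows", "arguments": {"commands": [[[0,0,-0.2,0,0,0],[0,0,-0.4,0,0,0],[0,0,-0.8,0,0,0],[0,0,-0.8,0,0,0],[0,0,0,0,0,0],[-0.5,0,0,0,0,0],[-1,0,0,0,0,0],[-0.6,0,0,0,0,0],[0,0,0,0,0,0],[0,0,0,0,0,0]]]}}

```text
t: 12.12
tool_pos: [0.4508, -0.1164, 0.3102]
ee_rot: [[0.051, 0.999, -0.001], [0.999, -0.051, 0.001], [0.001, -0.001, -1.0]]
contact_force: [-1.0, -0.3, 0.3]
gripper_width: 0.705
gripper_force: 0.0
```

```bash
python3 - <<'E'
from h import *
s=read_state();p=s['tool_pos'];print(s['t'],p,s['ee_rot'][:,2])
c=save('wrist','w4')
P=cloud(c);Z=P[...,2];xs=P[...,:2]@np.array([.99871,-.05084])-.4573;ys=P[...,:2]@np.array([.05084,.99871])-.0197
m=(Z>.048)&(Z<.062)&(abs(xs)<.045)&(ys>-.055)&(ys<.03);q=lambda a:(a[m].min()+a[m].max())/2
print('pot',m.sum(),q(xs),q(ys),np.ptp(xs[m]),np.ptp(ys[m]),np.median(Z[m]),'tilt', Z[m].std())
m=(Z>.083)&(Z<.095)&(abs(xs)<.02)&(ys>.03)&(ys<.09);print('nose front',ys[m].min() if m.any() else None)
print('tcp in store',np.array([.99871,-.05084])@p[:2]-.4573,np.array([.05084,.99871])@p[:2]-.0197)
E
```

```text
12.125 [ 0.45080758 -0.11640418  0.31021209] [-1.18175260e-03  8.72645275e-04 -9.99998921e-01]
pot 5420 -0.0010313151716115632 -0.010020702571097035 0.03817213446575035 0.03903393290570055 0.054689131732720345 tilt 0.0007252404112968005
nose front None
tcp in store -0.0011559706526045876 -0.1130349589335841
```

View pics/w4.png

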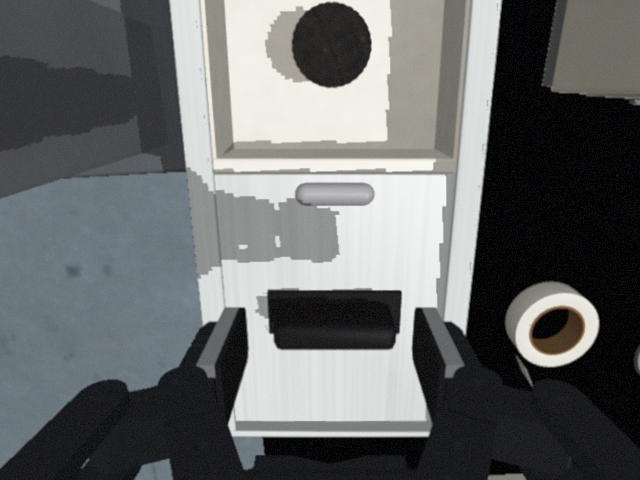

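The pot stands upright at (331,44), 1 mm and 10 mm off the compartment's centre. The hatch is still open, with its handle at (335,320). Next I close the fingers and go behind the handle, and read the strike's position from the earlier view.

```bash
python3 - <<'E'
from h import *
c=np.load('pics/w3.npz')
P=cloud(c);Z=P[...,2];xs=P[...,:2]@np.array([.99871,-.05084])-.4573;ys=P[...,:2]@np.array([.05084,.99871])-.0197
m=(Z>.080)&(Z<.097)&(abs(xs)<.017)&(ys>.03)&(ys<.09);print('nose',np.sort(ys[m])[[0,20,100]],np.median(Z[m]))
c=np.load('pics/w4.npz')
P=cloud(c);Z=P[...,2];xs=P[...,:2]@np.array([.99871,-.05084])-.4573;ys=P[...,:2]@np.array([.05084,.99871])-.0197
m=(Z>.092)&(Z<.104)&(abs(xs)<.035)&(ys>-.2)&(ys<-.1);print('handle',xs[m].min(),xs[m].max(),ys[m].min(),ys[m].max())
E
```

```text
nose [0.05927975 0.05935413 0.05988726] 0.08806594656227562
handle -0.029551308938245813 0.03031635978589825 -0.15103224197663118 -0.1367393293713023
```

Call:
{"name": "play_rows", "arguments": {"commands": [[[-0.5,0,0,0,0,0],[-0.7,0,0,0,0,0],[0,0,0,0,0,0],[0,0,0,0,0,0],[0,0,0,0,0,0],[0,0,0,0,0,0]]], "jaw": 0}}

```text
t: 12.92
tool_pos: [0.4482, -0.1759, 0.3107]
ee_rot: [[0.049, 0.999, -0.0], [0.999, -0.049, 0.0], [0.0, -0.0, -1.0]]
contact_force: [-1.1, -0.5, -0.3]
gripper_width: -0.003
gripper_force: 0.0
```

The nose front is at y = 59.3 mm, so the buffer face is at about 82 mm and the handle's -y face ends near 0 mm. Lower behind the handle and push.

Call:
{"name": "play_rows", "arguments": {"commands": [[[0,0,0.4,0,0,0],[0,0,0.4,0,0,0],[0,0,0.2,0,0,0],[0,0,0.1,0,0,0],[0,0,0,0,0,0],[0,0,0,0,0,0]]]}}

```text
t: 13.68
tool_pos: [0.4485, -0.1768, 0.2563]
ee_rot: [[0.051, 0.999, 0.001], [0.999, -0.051, -0.0], [-0.0, 0.001, -1.0]]
contact_force: [-0.8, -0.1, 0.7]
gripper_width: -0.002
gripper_force: 0.0
```

Call:
{"name": "play_rows", "arguments": {"commands": [[[0.1,0,0,0,0,0],[0.08,0,0,0,0,0],[0.08,0,0,0,0,0],[0.1,0,0,0,0,0],[0.14,0,0,0,0,0],[0.15,0,0,0,0,0],[0.15,0,0,0,0,0],[0.15,0,0,0,0,0],[0.15,0,0,0,0,0],[0.15,0,0,0,0,0],[0.15,0,0,0,0,0],[0.15,0,0,0,0,0]]]}}

```text
t: 15.18
tool_pos: [0.4522, -0.0988, 0.2557]
ee_rot: [[0.051, 0.999, 0.0], [0.999, -0.051, -0.0], [0.0, 0.0, -1.0]]
contact_force: [-0.5, -3.2, 3.3]
gripper_width: 0.001
gripper_force: 1.8
```

Call:
{"name": "play_rows", "arguments": {"commands": [[[0.15,0,0,0,0,0],[0.15,0,0,0,0,0],[0.15,0,0,0,0,0],[0.12,0,0,0,0,0],[0.1,0,0,0,0,0],[0.08,0,0,0,0,0],[0.06,0,0,0,0,0],[0.04,0,0,0,0,0],[0,0,0,0,0,0]]]}}

```text
t: 16.3
tool_pos: [0.4539, -0.0565, 0.2554]
ee_rot: [[0.05, 0.999, -0.001], [0.999, -0.05, 0.001], [0.001, -0.001, -1.0]]
contact_force: [0.2, 0.4, 0.3]
gripper_width: -0.001
gripper_force: 0.1
```

```bash
python3 - <<'E'
from h import *
s=read_state();p=s['tool_pos'];c=save('wrist','w5');P=cloud(c);Z=P[...,2];xs=P[...,:2]@np.array([.99871,-.05084])-.4573;ys=P[...,:2]@np.array([.05084,.99871])-.0197
print('tcp y',np.array([.05084,.99871])@p[:2]-.0197,s['contact_force'])
m=(Z>.092)&(Z<.104)&(abs(xs)<.035)&(ys>-.1)&(ys<.05);print('handle',m.sum(),xs[m].min(),xs[m].max(),ys[m].min(),ys[m].max())
m=(Z>.083)&(Z<.095)&(abs(xs)<.017)&(ys>.03)&(ys<.09);print('nose',np.sort(ys[m])[:1])
for v in range(20,200,8):print(v,[ (Z[v,u].round(3),ys[v,u].round(4)) for u in (270,)],end=' ')
E
```

```text
tcp y -0.05301052665851824 [0.17280128 0.44869063 0.29908484]
handle 8680 -0.029794287714948964 0.030631151709953564 -0.04778988267255218 -0.02760288506965615
nose []
20 [(np.float64(0.017), np.float64(0.0586))] 28 [(np.float64(0.017), np.float64(0.0554))] 36 [(np.float64(0.016), np.float64(0.0523))] 44 [(np.float64(0.018), np.float64(0.0487))] 52 [(np.float64(0.017), np.float64(0.0456))] 60 [(np.float64(0.067), np.float64(0.0386))] 68 [(np.float64(0.067), np.float64(0.036))] 76 [(np.float64(0.069), np.float64(0.0334))] 84 [(np.float64(0.067), np.float64(0.0309))] 92 [(np.float64(0.068), np.float64(0.0282))] 100 [(np.float64(0.069), np.float64(0.0256))] 108 [(np.float64(0.068), np.float64(0.0229))] 116 [(np.float64(0.068), np.float64(0.0203))] 124 [(np.float64(0.068), np.float64(0.0175))] 132 [(np.float64(0.067), np.float64(0.0147))] 140 [(np.float64(0.068), np.float64(0.012))] 148 [(np.float64(0.068), np.float64(0.0092))] 156 [(np.float64(0.069), np.float64(0.0064))] 164 [(np.float64(0.068), np.float64(0.0035))] 172 [(np.float64(0.069), np.float64(0.0007))] 180 [(np.float64(0.068), np.float64(-0.0023))] 188 [(np.float64(0.067), np.float64(-0.0055))] 196 [(np.float64(0.069), np.float64(-0.0081))]
```

View pics/w5.png

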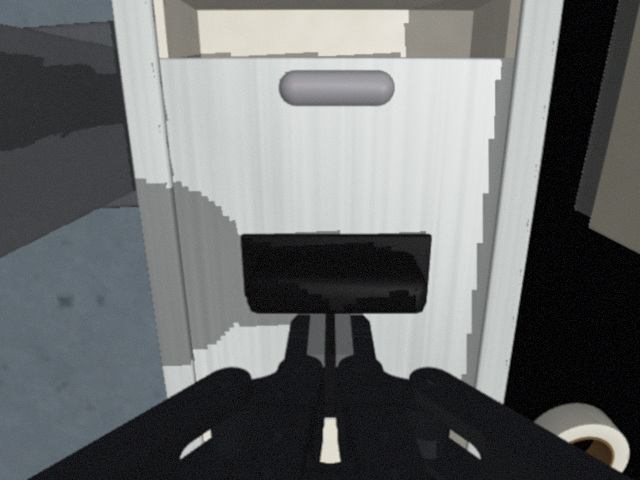

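The wrist view shows the fingers behind the handle (335,275) and the leading edge at v≈57, about 42 mm short of the buffer. Continue, slowing before the hump.

Call:
{"name": "play_rows", "arguments": {"commands": [[[0.06,0,0,0,0,0],[0.08,0,0,0,0,0],[0.1,0,0,0,0,0],[0.1,0,0,0,0,0],[0.08,0,0,0,0,0],[0.06,0,0,0,0,0],[0.04,0,0,0,0,0],[0.03,0,0,0,0,0]]]}}

```text
t: 17.35
tool_pos: [0.4558, -0.0292, 0.2558]
ee_rot: [[0.051, 0.999, 0.0], [0.999, -0.051, 0.0], [0.0, 0.0, -1.0]]
contact_force: [-0.5, -2.1, -0.6]
gripper_width: -0.0
gripper_force: 0.8
```

Call:
{"name": "play_rows", "arguments": {"commands": [[[0.03,0,0,0,0,0],[0.03,0,0,0,0,0],[0.03,0,0,0,0,0]]]}}

```text
t: 17.73
tool_pos: [0.456, -0.0249, 0.2558]
ee_rot: [[0.051, 0.999, 0.0], [0.999, -0.051, -0.0], [-0.0, 0.0, -1.0]]
contact_force: [-1.4, -3.2, 0.5]
gripper_width: 0.0
gripper_force: 1.6
```

Call:
{"name": "play_rows", "arguments": {"commands": [[[0.03,0,0,0,0,0],[0.03,0,0,0,0,0]]]}}

```text
t: 17.98
tool_pos: [0.4561, -0.023, 0.2558]
ee_rot: [[0.052, 0.999, 0.0], [0.999, -0.052, -0.006], [-0.005, 0.0, -1.0]]
contact_force: [-0.7, -10.4, 0.5]
gripper_width: -0.001
gripper_force: 5.2
```

Call:
{"name": "play_rows", "arguments": {"commands": [[[0.03,0,0,0,0,0],[0.03,0,0,0,0,0]]]}}

```text
t: 18.23
tool_pos: [0.4562, -0.021, 0.2559]
ee_rot: [[0.053, 0.999, -0.0], [0.999, -0.053, -0.009], [-0.009, 0.0, -1.0]]
contact_force: [-1.4, -12.1, 2.8]
gripper_width: -0.002
gripper_force: 6.2
```

Call:
{"name": "play_rows", "arguments": {"commands": [[[0.03,0,0,0,0,0]]]}}

```text
t: 18.35
tool_pos: [0.4563, -0.019, 0.2559]
ee_rot: [[0.052, 0.999, 0.0], [0.999, -0.052, -0.006], [-0.006, 0.0, -1.0]]
contact_force: [-1.0, -9.0, 0.8]
gripper_width: -0.0
gripper_force: 4.4
```

Call:
{"name": "play_rows", "arguments": {"commands": [[[0.02,0,0,0,0,0]]]}}

```text
t: 18.48
tool_pos: [0.4564, -0.0174, 0.2558]
ee_rot: [[0.052, 0.999, 0.0], [0.999, -0.052, -0.004], [-0.004, 0.0, -1.0]]
contact_force: [-1.4, -5.5, 0.7]
gripper_width: 0.0
gripper_force: 2.9
```

Call:
{"name": "play_rows", "arguments": {"commands": [[[0.02,0,0,0,0,0]]]}}

```text
t: 18.6
tool_pos: [0.4565, -0.0159, 0.2558]
ee_rot: [[0.052, 0.999, 0.0], [0.999, -0.052, -0.002], [-0.002, 0.0, -1.0]]
contact_force: [-0.3, -4.6, -0.3]
gripper_width: -0.002
gripper_force: 1.9
```

Call:
{"name": "play_rows", "arguments": {"commands": [[[0.02,0,0,0,0,0]]]}}

```text
t: 18.73
tool_pos: [0.4566, -0.0144, 0.2558]
ee_rot: [[0.051, 0.999, 0.0], [0.999, -0.051, 0.0], [0.0, 0.0, -1.0]]
contact_force: [0.0, -1.8, 0.1]
gripper_width: 0.004
gripper_force: 1.0
```

Call:
{"name": "play_rows", "arguments": {"commands": [[[0.02,0,0,0,0,0],[0,0,0,0,0,0]]]}}

```text
t: 18.98
tool_pos: [0.4566, -0.0133, 0.2558]
ee_rot: [[0.051, 0.999, 0.0], [0.999, -0.051, -0.0], [-0.0, 0.0, -1.0]]
contact_force: [0.1, -3.2, 0.1]
gripper_width: 0.001
gripper_force: 1.6
```

Call:
{"name": "play_rows", "arguments": {"commands": [[[0.02,0,0,0,0,0],[0.02,0,0,0,0,0]]]}}

```text
t: 19.23
tool_pos: [0.4567, -0.0121, 0.2558]
ee_rot: [[0.051, 0.999, 0.0], [0.999, -0.051, -0.004], [-0.004, 0.0, -1.0]]
contact_force: [-1.1, -8.1, 1.4]
gripper_width: -0.001
gripper_force: 4.3
```

Call:
{"name": "play_rows", "arguments": {"commands": [[[0.02,0,0,0,0,0],[0,0,0,0,0,0]]]}}

```text
t: 19.48
tool_pos: [0.4567, -0.0115, 0.2558]
ee_rot: [[0.052, 0.999, 0.0], [0.999, -0.052, -0.005], [-0.005, 0.0, -1.0]]
contact_force: [-0.4, -9.5, 1.4]
gripper_width: -0.0
gripper_force: 4.7
```

The force fell to about 2 N after the crest and is rising again, at the expected 12 mm past the start of the hump. That is the buffer. Back off and look.

Call:
{"name": "play_rows", "arguments": {"commands": [[[-0.04,0,0,0,0,0],[-0.06,0,0,0,0,0],[-0.3,0,0,0,0,0],[-0.3,0,0,0,0,0],[0,0,-0.8,0,0,0],[0,0,-0.8,0,0,0],[0,0,-0.8,0,0,0],[0,0,-0.4,0,0,0],[0,0,0,0,0,0],[0,0,0,0,0,0]]]}}

```text
t: 20.72
tool_pos: [0.4544, -0.0457, 0.3947]
ee_rot: [[0.051, 0.999, -0.002], [0.999, -0.051, 0.0], [0.0, -0.002, -1.0]]
contact_force: [0.6, 0.7, 0.3]
gripper_width: 0.0
gripper_force: 0.0
```

```bash
python3 - <<'E'
from h import *
s=read_state();c=save('wrist','w6');P=cloud(c);Z=P[...,2];xs=P[...,:2]@np.array([.99871,-.05084])-.4573;ys=P[...,:2]@np.array([.05084,.99871])-.0197
print(s['t'],s['contact_force'])
m=(Z>.092)&(Z<.104)&(abs(xs)<.035)&(ys>-.05)&(ys<.05);print('handle',m.sum(),ys[m].min(),ys[m].max())
m=(Z>.083)&(Z<.095)&(abs(xs)<.017)&(ys>.03)&(ys<.09);print('nose',np.sort(ys[m])[:1])
E
```

```text
20.725 [0.61448507 0.6873924  0.29932093]
handle 2260 0.0008531369720776796 0.014965330718961858
nose [0.05919066]
```

View pics/w6.png

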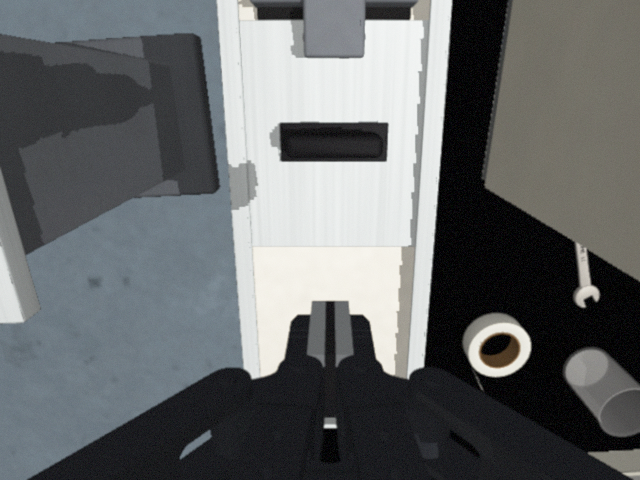

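The view shows the hatch shut against the strike at v≈20. The handle centre is at y = 7.9 mm, which puts the edge at 82.9 mm against the buffer face at about 82.2 mm. It stayed there after release, so I'm handing in.

```bash
python3 -c "from bench import *;print(finish_job())"
```

```text
the job is handed in; nothing more can be done
None
```

I handed the job in at about 21 s: the smallest pot stands upright in the compartment, and the hatch is shut past its catch and resting on the buffer. The highest push force I read was about 12 N, and the larger pots and the tape were not touched. The hand-in gave no verdict back.

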